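# Wipe the wax chips off the cold plate

## Task

Take the scraper by its handle, set its sprung edge down on the bare end of the blue plate behind the wax chips, and wipe all five chips along the plate into the waste tray, keeping the edge squarely between the fences and pressed on with about 8 N (never bottoming the spring) until it reaches the tray end of the plate. Then seat the scraper upright in its stand again and let go. Touch the chips with the scraper only, and leave the slide box, jar and cassettes alone.

Things in the scene. Friction and masses are not known exactly. Their poses are not given: they have to be found in the camera images.
- plate: fixed cold plate: white housing 132 (x) x 220 (y) x 45 mm with a flat rigid blue top. Origin: centre of its underside; blue surface at z = +45 mm. Along each long side a steel fence stands 8 mm above the blue, inner face at x = +-58 mm. Both ends are open: the y = -110 mm end meets the waste tray; a stroke starts at the other, bare end.
- plate_start (a point): point on the blue surface at its bare end, on the centre line, 82 mm from the middle towards +y (plate's frame: 0, 82, 45 mm); axes as the plate's. No chip reaches within 30 mm of this point in y. The stroke runs along the plate's -y.
- tray: fixed open steel waste tray 150 (x) x 100 (y) x 35 mm, 4 mm walls and floor, against the plate's -y end and parallel to it (gap 2 mm, rim 10 mm below the blue surface). Origin: centre of its underside.
- stand: the scraper's fixed stand: dark base 156 (x) x 56 (y) x 8 mm; two grey end posts (16 mm wide, centred at x = +-64 mm), tops at z = 48 mm, carry the ends of the scraper's block in a notch 40 mm wide in y between stops 8 mm high. The scraper's edge hangs free between the posts. Origin: centre of its underside. Seated, the scraper's origin is 48 mm above it, x along x.
- scraper: loose scraper, 220 to 350 g: aluminium block 136 (x) x 28 (y) x 20 mm, origin at the centre of the block's underside. On it an upright black handle 60 (x) x 22 (y) x 50 mm, z = 20 to 70 mm: grasp it across y. It is symmetric (half a turn alike). Below hangs a straight white wiping edge (see scraper_under).
- scraper_under (a point): centre of the block's underside, over the white edge, 96 (x) x 10 (y) mm. Edge's bottom is 16 to 32 mm below this point, clamped there by the last user (stays put under 25 N) and not measured: feel for it. The edge is sprung along z: gives from about 1.5 N, then 3 N per mm, bottoms after 5 mm (16.5 N).
- slidebox: bystander: white slide box 87 x 62 x 34 mm, loose. Origin: centre of its underside.
- jar: bystander: amber glass jar, 56 mm wide, 85 mm tall, loose. Origin: centre of its underside.
- cassettes: bystander: stack of four grey tissue cassettes, 44 x 28 x 28 mm, loose. Origin: centre of its underside.
- chip0: loose off-white wax chip 26 (x) x 17 (y) x 9 mm, 10 g, lying on the blue plate. Origin: centre of its underside.
- chip1: loose off-white wax chip 22 (x) x 17 (y) x 9 mm, 10 g, lying on the blue plate. Origin: centre of its underside.
- chip2: loose off-white wax chip 30 (x) x 17 (y) x 9 mm, 10 g, lying on the blue plate. Origin: centre of its underside.
- chip3: loose off-white wax chip 24 (x) x 17 (y) x 9 mm, 10 g, lying on the blue plate. Origin: centre of its underside.
- chip4: loose off-white wax chip 28 (x) x 17 (y) x 9 mm, 10 g, lying on the blue plate. Origin: centre of its underside.

How it is judged:
On the way, in this order (a step that is already met when the one before it is completed fails the run):
1. the scraper's edge is pressed on the bare end of the plate (scraper's origin more than 55 mm from the plate's middle), with 4 to 12.5 N, within 20 mm of the plate's centre line (contact force between scraper and plate between 4 and 12.5 N and x of scraper in the frame of plate between -0.02 and 0.02 m and y of scraper in the frame of plate above 0.055 m), for 0.2 s.
2. it is pressed on with 4 to 12.5 N while it wipes across the middle of the plate (within 35 mm) (contact force between scraper and plate between 4 and 12.5 N and x of scraper in the frame of plate between -0.02 and 0.02 m and y of scraper in the frame of plate between -0.035 and 0.035 m), for 0.2 s.
3. it is still pressed on with 4 to 12.5 N in the last 40 mm before the tray (contact force between scraper and plate between 4 and 12.5 N and x of scraper in the frame of plate between -0.02 and 0.02 m and y of scraper in the frame of plate below -0.07 m), for 0.1 s.
At the end, for the whole second after the job is handed in: All five chips lie at rest inside the waste tray, below its rim; the scraper rests in its stand (origin within 12 mm sideways and 4 mm in height of its seat, upright within 0.08 rad, lined up within 0.2 rad), released (x of chip0 in the frame of tray between -0.073 and 0.073 m and y of chip0 in the frame of tray between -0.05 and 0.05 m and z of each of chip0, chip1, chip2, chip3, chip4 in the frame of tray below 0.034 m and linear speed of each of chip0, chip1, chip2, chip3, chip4, scraper below 0.02 m/s and x of chip1 in the frame of tray between -0.073 and 0.073 m and y of chip1 in the frame of tray between -0.05 and 0.05 m and x of chip2 in the frame of tray between -0.073 and 0.073 m and y of chip2 in the frame of tray between -0.05 and 0.05 m and x of chip3 in the frame of tray between -0.073 and 0.073 m and y of chip3 in the frame of tray between -0.05 and 0.05 m and x of chip4 in the frame of tray between -0.073 and 0.073 m and y of chip4 in the frame of tray between -0.05 and 0.05 m and horizontal distance between scraper and stand below 0.012 m and z of scraper in the frame of stand between 0.044 and 0.052 m and angle between scraper's own z axis and vertical below 0.08 rad and angle between the x axis of scraper and the x axis of stand, either way round below 0.2 rad); the robot touches nothing.
It fails at once if the scraper presses or strikes the plate with more than 18 N (its spring bottomed) (contact force between scraper and plate above 18 N).
It fails at once if the gripper or arm touches a chip (contact force between any of the fingers, the arm and chip0 above 0.3 N or contact force between any of the fingers, the arm and chip1 above 0.3 N or contact force between any of the fingers, the arm and chip2 above 0.3 N or contact force between any of the fingers, the arm and chip3 above 0.3 N or contact force between any of the fingers, the arm and chip4 above 0.3 N).
It fails at once if the slide box, jar or cassettes are moved by more than 15 mm (distance of any of slidebox, jar, cassettes from where it was at the start of the episode above 0.015 m).
It also fails if it takes over 54 s, if anything falls off the work surface, if the arm or the gripper's body presses on something with over 40 N, if the wrist force passes 120 N, or if a joint passes its speed limit or range.

## Robot

A 6-joint arm with a two-finger parallel gripper is mounted at the origin on the work surface. World frame = base frame: x ahead of the robot, y to its left, z up, the work surface at z = 0. Lengths are in m, angles in rad, forces in N, time in s.
With the tool pointing down it reaches from about 0.375 to 0.975 m from the base axis. Payload 3.8 kg.
Tool frame: the origin (TCP) lies at the very end of the fingers, on their centre line; the grasp point (between the pads) lies 19 mm behind it; z points along the fingers, y is the line along which they close (so a half turn about z gives the same grasp; the last joint's range is limited). The gripper opens to 85 mm and grips with 20 to 120 N. Pads are 22 mm wide; open, the fingers measure 114 mm over their backs; the gripper's body (76 mm by 85 mm) begins 54 mm behind the grasp point. The pads swing forward as they close: fully open they stand 13 mm farther back than shut.
Start: joints at [1.074, 0.264, 1.604, -0, 1.274, -0.037], TCP at [0.3, 0.605, 0.231] pointing down, gripper open.
Joint ranges: [-2.63, 2.63], [-0.94, 2.18], [0.31, 2.57], [-1.31, 4.45], [0, 2.66], [-2.55, 2.55]. Speed limits (rad/s): [2.57, 2.57, 3.14, 3.14, 3.14, 3.14].

## Interface

Orientations are given as a rotation vector (axis times angle).
In Python, from workcell import bot gives the robot as it stands.
- The arm moves only by the shell command python3 -m creep 'ROWS' [FORCE]. ROWS is JSON, a list of rows, each a list of 5 numbers: the shift along the tool's x, y, z in units of 0.05 m (1.0 is 0.05 m), then the turn about the tool's z in units of 0.1 rad (1.0 is 0.1 rad), then the opening, from 0 (shut) to 1 (fully open). In form: [[tx, ty, tz, spin, hand], ...]. A call has 1 to 20 rows; each row shifts and turns the commanded pose from where the row before left it, along the tool's axes as they then stand; what a row does not reach is not made up. A row lasts 1/8 s, in which the tool goes at most 62.5 mm and 10.7 degrees, less where a joint would pass 70% of its speed; a pose out of reach is approached as far as the arm can. A call with a number of a shift or a turn outside -1 to 1 is refused whole. A call with a gripper value outside its range is refused whole. The fingers move at their own pace and stop on an object; FORCE is the grip in N (left out, the last holds). Time passes only in rows, so rows that do not move let the fingers close. It gives the time, the measured TCP pose, the force, the opening and the grip force at its end, in the units of the state.
- bot.read_state(): the state, without advancing time (a new reading comes with each control period).
- bot.read_camera(name): name is "side" or "top" or "wrist"; returns a dict with "pixels" (400x640x3 uint8, red, green, blue), "vfov" (degrees; the focal length in pixels is half the picture's height over the tangent of half this angle, whatever the lens; pixels are square), "cx", "cy" (the principal point, pixels), "world_to_cam" (4x4, takes a point from world to camera coordinates). Camera axes: x right, y down, z forward; pixel columns grow to the right and rows downward; lengths in m; the calibration is good to about 2 mm. The wrist camera is an equidistant fisheye: a pixel r from the principal point sees the ray r / f radians off the axis. A picture is of the moment at which its call begins. There is no depth.
- bot.finish_job(): hands the job in; it is judged then, once.
Trained networks look in a picture, given as the dict that the camera call returned (one of the last four; its "shot" number tells which), for a name from the list of things; names that differ only in an ending like _2 or _b are one class to them, and where a whole thing is asked for, a point or a joint stands for the part that bears it (a point fixed in the world has none). Each returns a list of dicts, best first, with "score" (0 to 1); they miss things now and then, are a little off and sometimes report something else, mostly with a low value. They report only what shows in the picture. A call takes as long as a camera call.
- bot.look_for(target, picture): "bbox" ([left, top, right, bottom] in pixels, round what is visible of it).
- bot.regions_of(target, picture): "mask" (400x640 bool, what is visible of it) and "bbox" ([left, top, right, bottom] in pixels, round what is visible of it).
The state is a dict: "time": time; "q": joint angles; "joint_vel": joint speeds; "joint_torque": joint torques, N m; "tool_pos": TCP position; "tcp_rot": TCP orientation; "wrist_force": force on the tool from outside, world axes, zero at the start; "torque": the same for the moment, N m; "width": opening from 0.0 (shut) to 1.0 (fully open); "grip_force": force on a finger pad.
Only numpy, scipy, OpenCV 4.12 (cv2) and the standard library are available. Lean on these libraries where they do the work, as an engineer would, in place of code of your own. Each camera call takes 0.05 s, during which the arm holds its last target. There are 200 camera calls.

## Working session

There is one attempt and no reset: what is moved stays moved. The work goes in short steps, Python scripts to look and compute and a shell command to move; the robot and the scene stay as the last step left them, time stands still between calls to the robot, and variables do not carry over. Pictures are saved under pics/ and viewed, at most 10 in all, crops included, and the job is handed in when it is done.

```bash
mkdir -p pics; ls
python3 - <<'E'
from workcell import bot
import cv2,numpy as np
s=bot.read_state();print(s)
for n in ("top","side"):
    p=bot.read_camera(n)
    cv2.imwrite(f"pics/{n}0.png",p["pixels"][:,:,::-1]); print(n,p["vfov"],p["cx"],p["cy"],np.round(p["world_to_cam"],3).tolist())
    for t in ["plate","tray","stand","scraper","slidebox","jar","cassettes","chip0"]:
        print(t,[(np.round(d["bbox"]).tolist(),round(d["score"],2)) for d in bot.look_for(t,p)][:6])
E
```

```text
pics
{'time': 0.0, 'q': array([ 1.07410707e+00,  2.64729153e-01,  1.60538243e+00,  2.09638130e-05,
        1.27369050e+00, -3.69208814e-02]), 'joint_vel': array([-0.0008388 ,  0.00064206, -0.00043966,  0.00067445,  0.00124111,
        0.00036986]), 'joint_torque': array([ 9.67317028e-04, -5.15091741e+01, -3.67327523e+01, -3.49309266e-05,
        1.26078946e-02,  1.73887707e-05]), 'tool_pos': array([0.29918425, 0.60425759, 0.22997364]), 'tcp_rot': array([-0.71573013, -3.05835617,  0.00333882]), 'wrist_force': array([-0.06622211,  0.13537746, -0.10808928]), 'torque': array([ 0.0035782 , -0.03549837,  0.03442231]), 'grip_force': 0.0, 'width': 0.9956664341424294}
top 57.64726240542106 325.10212202519284 200.5844924195533 [[-0.012, -1.0, 0.001, -0.005], [-0.999, 0.011, -0.03, 0.501], [0.03, -0.001, -1.0, 0.944], [0.0, 0.0, 0.0, 1.0]]
plate [([260.0, 145.0, 351.0, 206.0], 0.92)]
tray [([344.0, 150.0, 389.0, 211.0], 0.81)]
stand [([181.0, 183.0, 225.0, 246.0], 0.66), ([296.0, 185.0, 307.0, 195.0], 0.42)]
scraper [([183.0, 186.0, 213.0, 246.0], 0.61)]
slidebox [([214.0, 96.0, 244.0, 136.0], 
[... 292 characters left out ...]
0274946 203.6484370848261 [[0.922, -0.387, -0.014, -0.478], [-0.242, -0.548, -0.801, 0.162], [0.303, 0.742, -0.599, 0.821], [0.0, 0.0, 0.0, 1.0]]
plate [([293.0, 167.0, 365.0, 224.0], 0.91)]
tray [([310.0, 218.0, 388.0, 265.0], 0.6), ([332.0, 181.0, 342.0, 188.0], 0.31)]
stand [([239.0, 150.0, 291.0, 170.0], 0.85)]
scraper [([240.0, 134.0, 285.0, 163.0], 0.86)]
slidebox [([334.0, 146.0, 364.0, 169.0], 0.83)]
jar [([271.0, 277.0, 303.0, 326.0], 0.69), ([332.0, 146.0, 365.0, 167.0], 0.39)]
cassettes [([330.0, 331.0, 362.0, 359.0], 0.84)]
chip0 [([321.0, 187.0, 334.0, 195.0], 0.65), ([309.0, 185.0, 318.0, 193.0], 0.53), ([319.0, 204.0, 326.0, 210.0], 0.39), ([332.0, 183.0, 343.0, 186.0], 0.38)]
```

Run:
```python
import cv2
a=cv2.imread("pics/top0.png")[85:285,170:400]; cv2.imwrite("pics/t1.png",cv2.resize(a,None,fx=3,fy=3,interpolation=cv2.INTER_CUBIC)[:600,:690])
```

```text
(no output)
```

View pics/t1.png

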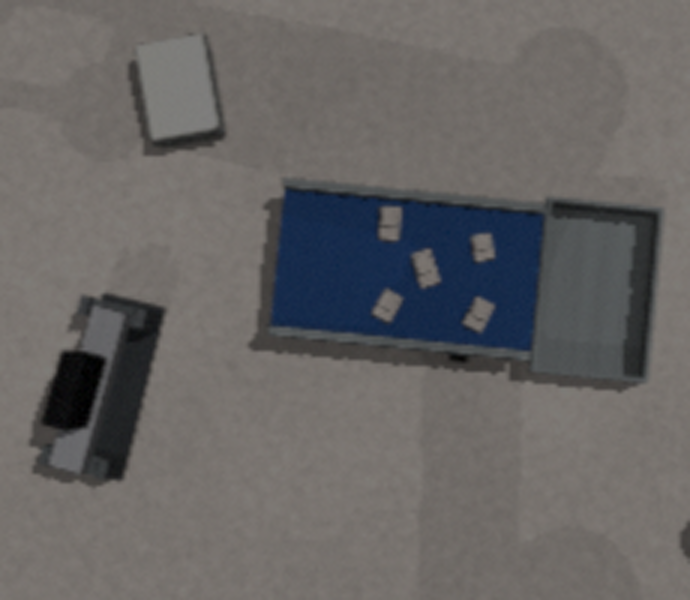

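```bash
cat > h.py <<'E'
import numpy as np,cv2
from workcell import bot
def back(p,uv,z):
    uv=np.atleast_2d(np.asarray(uv,float)); T=np.array(p["world_to_cam"]); R,t=T[:3,:3],T[:3,3]
    f=200/np.tan(np.radians(p["vfov"]/2)); d=(uv-[p["cx"],p["cy"]])/f
    if p.get("fish"):
        r=np.linalg.norm(d,axis=1)+1e-9; d=np.c_[d/r[:,None]*np.sin(r)[:,None],np.cos(r)]
    else: d=np.c_[d,np.ones(len(d))]
    w=d@R; c=-R.T@t
    return (c+w*((z-c[2])/w[:,2])[:,None])[:,:2]
def cam(n):
    p=bot.read_camera(n); p["fish"]=n=="wrist"; return p
def rect(p,m,z):
    ys,xs=np.nonzero(m); (c,s,a)=cv2.minAreaRect((back(p,np.c_[xs,ys],z)*1000).astype(np.float32))
    return np.round(c,1),np.round(s,1),round(a,2)
def big(m):
    n,l,st,_=cv2.connectedComponentsWithStats(m.astype(np.uint8)); return l==1+np.argmax(st[1:,4])
E
python3 - <<'E'
from h import *
for n in("top","side"):
    p=cam(n); hsv=cv2.cvtColor(p["pixels"],cv2.COLOR_RGB2HSV)
    blue=big((hsv[...,0]>100)&(hsv[...,0]<130)&(hsv[...,1]>130)); print(n,"blue",rect(p,blue,.045))
    for t,z in(("tray",.035),("plate",.045),("scraper",.068),("stand",.04),("slidebox",.034)):
        r=bot.regions_of(t,p)
        if r:
            print(t,rect(p,r[0]["mask"],z))
            if t=="scraper":
                dark=big(r[0]["mask"]&(hsv[...,2]<45)); print("handle",dark.sum(),rect(p,dark,.118))
    if n=="top": print("corners",back(p,np.array([(287,190),(545,212),(532,352),(272,328)])/3+[170,85],.045).round(4).tolist(), "block ends",back(p,np.array([(91,310),(124,313),(86,472),(51,464)])/3+[170,85],.068).round(4).tolist(),"handle top",back(p,np.array([(63,352),(103,358),(82,428),(44,424)])/3+[170,85],.118).round(4).tolist())
E
```

```text
top blue (array([566.2,  37.7]), array([218., 114.]), 83.75)
tray (array([ 547.6, -122.9]), array([101. , 151.7]), 83.71)
plate (array([564. ,  37.5]), array([219.6, 139.8]), 83.26)
scraper (array([470.1, 302.5]), array([ 48.5, 135.4]), 73.55)
handle 374 (array([467.7, 292.1]), array([33.7, 61.6]), 73.93)
stand (array([471.2, 293.8]), array([ 74.4, 151. ]), 76.71)
slidebox (array([722.3, 230.2]), array([91.8, 64.3]), 10.26)
corners [[0.6333, 0.1373], [0.6122, -0.0796], [0.4945, -0.0671], [0.5172, 0.1507]] block ends [[0.5325, 0.2945], [0.5297, 0.2676], [0.4004, 0.2987], [0.4073, 0.3272]] handle top [[0.4969, 0.299], [0.4919, 0.2682], [0.4382, 0.2844], [0.4416, 0.3137]]
side blue (array([560.4,  34.8]), array([222.2, 127.1]), 83.68)
tray (array([ 539.7, -135.8]), array([131.8, 159.7]), 83.73)
plate (array([561.4,  37.3]), array([247.4, 152.8]), 82.46)
scraper (array([471.2, 324.6]), array([186.6, 134.8]), 71.53)
handle 325 (array([455.6, 256.3]), array([108.4,  54.9]), 77.68)
stand (array([456.9, 261.7]), array([102. , 143.4]), 78.83)
slidebox (array([711.5, 214.5]), array([112. , 104.2]), 8.11)
```

```bash
python3 -m creep '[[-0.72,-0.5,0,0,1],[-0.72,-0.5,0,0,1],[-0.72,-0.5,0,0,1],[-0.72,-0.5,0,0,1],[-0.72,-0.5,0,0,1],[-0.72,-0.5,0,0,1],[-0.72,-0.5,0,0,1],[-0.72,-0.5,0,0,1],[0,0,0,-0.72,1],[0,0,0,-0.72,1],[0,0,0,-0.7,1],[0,0,0,0,1],[0,0,0,0,1]]' 60
cat >> h.py <<'E'
from scipy.spatial.transform import Rotation as Ro
def tool():
    s=bot.read_state(); R=Ro.from_rotvec(s["tcp_rot"]).as_matrix(); return s,R
def delta(xy,ang=None):
    """units to go in tool axes to world xy; ang = wanted world angle of tool x (rad)"""
    s,R=tool(); d=np.r_[np.array(xy)-s["tool_pos"][:2],0]
    print("tcp",s["tool_pos"].round(4),"xang",np.degrees(np.arctan2(R[1,0],R[0,0])).round(2),"tilt",R[:,2].round(4),"move",(R.T@d/.05).round(3))
E
python3 - <<'E'
from h import *
delta((.4675,.295))
p=cam("wrist"); cv2.imwrite("pics/w0.png",p["pixels"][:,:,::-1])
for t in("scraper","stand"):
    for r in bot.regions_of(t,p)[:2]: print(t,r["score"],r["bbox"])
E
```

```text
time: 3.12
tool_pos: [0.4689, 0.2979, 0.2313]
tcp_rot: [0.387, 3.118, 0.0]
wrist_force: [0.3, -0.1, 0.3]
width: 1.001
grip_force: 0.0
tcp [0.4689 0.2979 0.2313] xang 165.86 tilt [ 1.e-04 -0.e+00 -1.e+00] move [ 0.012 -0.063 -0.   ]
scraper 0.83 [300.8, 113.0, 333.0, 239.2]
scraper 0.32 [47.1, 235.6, 100.7, 324.0]
stand 0.89 [290.9, 103.5, 343.5, 241.3]
```

View pics/w0.png

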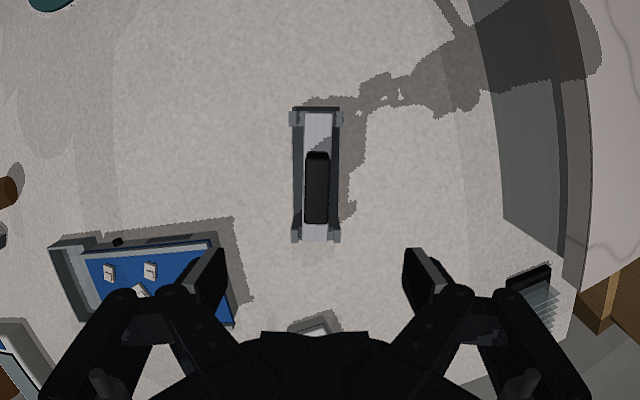

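Run:
```python
from h import *
p=cam("wrist"); T=np.array(p["world_to_cam"]); print("cam",(-T[:3,:3].T@T[:3,3]).round(3))
a=p["pixels"][95:255,270:365,::-1]; cv2.imwrite("pics/w1.png",cv2.resize(a,None,fx=3.7,fy=3.7,interpolation=cv2.INTER_CUBIC))
r=bot.regions_of("scraper",p)[0]["mask"]; print("mask@.068",rect(p,r,.068))
g=p["pixels"].max(2); d=big(r&(g<50)); print("dark@.118",rect(p,d,.118)); 
l=r&(g>110); print("light@.068",rect(p,l,.068))
s=bot.regions_of("stand",p)[0]["mask"]; print("stand@.056",rect(p,s,.056))
```

```text
cam [0.403 0.316 0.374]
mask@.068 (array([467.1, 301.9]), array([ 29.2, 135.9]), 74.27)
dark@.118 (array([464.1, 303. ]), array([22.3, 63.4]), 75.32)
light@.068 (array([467.5, 301.4]), array([ 27.3, 134.9]), 73.95)
stand@.056 (array([467., 301.]), array([ 56.1, 147.9]), 75.71)
```

View pics/w1.png

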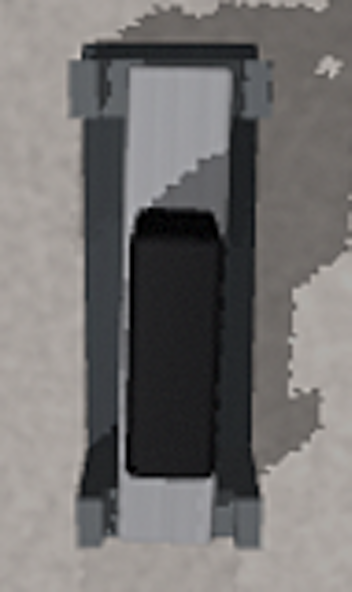

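```bash
python3 -m creep '[[0.05,0.06,0,0.24,1],[0,0,0.6,0,1],[0,0,0.8,0,1],[0,0,0.7,0,1],[0,0,0.6,0,1],[0,0,0.35,0,1],[0,0,0,0,1],[0,0,0,0,0],[0,0,0,0,0],[0,0,0,0,0],[0,0,0,0,0],[0,0,0,0,0],[0,0,0,0,0]]' 80
python3 - <<'E'
from h import *
delta((.467,.3015)); print(bot.read_state()["torque"])
E
```

```text
time: 5.05
tool_pos: [0.4676, 0.3016, 0.0796]
tcp_rot: [0.422, 3.112, 0.001]
wrist_force: [-1.7, -0.8, 5.4]
width: 0.249
grip_force: 78.3
tcp [0.4676 0.3016 0.0796] xang 164.55 tilt [ 1.e-03  5.e-04 -1.e+00] move [ 0.011 -0.006 -0.   ]
[-0.11715043  0.13537751  0.11436337]
```

```bash
python3 -m creep '[[0,0,-0.2,0,0],[0,0,-0.5,0,0],[0,0,-0.6,0,0],[0,0,-0.6,0,0],[0,0,-0.1,0,0],[-0.3,-0.3,0,0,0],[-0.6,-0.6,0,-0.2,0],[-0.6,-0.6,0,-0.4,0],[-0.6,-0.6,0,-0.4,0],[-0.6,-0.6,0,-0.4,0],[-0.3,-0.25,0,-0.2,0],[0,0,0,0,0],[0,0,0,0,0],[0,0,0,0,0]]'
python3 - <<'E'
from h import *
delta((.574,.1195)); print(bot.read_state()["wrist_force"])
p=cam("wrist"); cv2.imwrite("pics/w2.png",p["pixels"][:,:,::-1])
hsv=cv2.cvtColor(p["pixels"],cv2.COLOR_RGB2HSV)
b=big((hsv[...,0]>100)&(hsv[...,0]<130)&(hsv[...,1]>130)); print(rect(p,b,.045))
for t in("plate","tray"):
    r=bot.regions_of(t,p)
    if r: print(t,r[0]["score"],r[0]["bbox"],rect(p,r[0]["mask"],.045 if t=="plate" else .035))
E
```

```text
time: 6.8
tool_pos: [0.5801, 0.1257, 0.1782]
tcp_rot: [-0.171, -3.136, 0.0]
wrist_force: [-0.0, 0.3, -1.7]
width: 0.249
grip_force: 78.5
tcp [0.5801 0.1257 0.1782] xang 173.76 tilt [-1.2e-03  1.0e-04 -1.0e+00] move [ 0.109 -0.137  0.   ]
[-0.04540018  0.31833398 -1.72918951]
(array([563.2,  16.7]), array([171.9, 115.9]), 83.72)
plate 0.77 [116.8, 108.1, 339.8, 251.3] (array([564.1,  37.4]), array([224.3, 141.5]), 83.38)
tray 0.74 [59.3, 113.9, 138.0, 245.5] (array([ 548.6, -111.7]), array([120.4, 151.4]), 83.09)
```

View pics/w2.png

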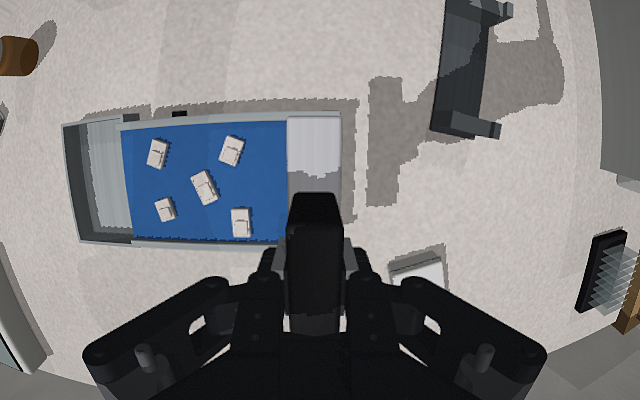

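```bash
python3 -m creep '[[0.1,-0.14,0.2,0,0],[0,0,0.4,0,0],[0,0,0.4,0,0],[0,0,0.25,0,0],[0,0,0.07,0,0],[0,0,0,0,0],[0,0,0,0,0]]'
python3 - <<'E'
from h import *
delta((.5745,.1195))
E
python3 -m creep '[[0,0,0.025,0,0],[0,0,0.025,0,0],[0,0,0,0,0]]'
```

```text
time: 7.82
tool_pos: [0.5762, 0.1187, 0.1137]
tcp_rot: [0.172, 3.135, 0.001]
wrist_force: [-0.3, -0.5, -1.4]
width: 0.246
grip_force: 78.7
tcp [0.5762 0.1187 0.1137] xang 173.71 tilt [ 1.7e-03  3.0e-04 -1.0e+00] move [ 0.035  0.013 -0.   ]
time: 8.2
tool_pos: [0.5753, 0.1185, 0.1103]
tcp_rot: [-0.172, -3.137, -0.0]
wrist_force: [-0.5, -0.1, -2.0]
width: 0.247
grip_force: 78.7
```

```bash
python3 -m creep '[[0,0,0.025,0,0],[0,0,0.025,0,0],[0,0,0,0,0]]'
```

```text
time: 8.57
tool_pos: [0.5752, 0.1185, 0.1076]
tcp_rot: [-0.172, -3.136, 0.0]
wrist_force: [-0.9, 0.3, -3.0]
width: 0.251
grip_force: 78.7
```

```bash
python3 -m creep '[[0,0,0.025,0,0],[0,0,0.025,0,0],[0,0,0,0,0]]'
```

```text
time: 8.95
tool_pos: [0.5752, 0.1185, 0.1051]
tcp_rot: [-0.172, -3.137, 0.0]
wrist_force: [0.6, -0.2, -2.3]
width: 0.244
grip_force: 78.7
```

```bash
python3 - <<'E'
from workcell import bot
for i in range(6):
    s=bot.read_state(); print(s["wrist_force"].round(2),s["tool_pos"].round(4)); bot.read_camera("side")
E
python3 -m creep '[[0,0,0.02,0,0],[0,0,0.02,0,0],[0,0,0,0,0]]'
```

```text
[ 0.63 -0.19 -2.28] [0.5752 0.1185 0.1051]
[-0.3  -0.38 -3.01] [0.5752 0.1185 0.1052]
[ 0.54  0.05 -2.73] [0.5753 0.1186 0.1052]
[-0.41 -0.2  -2.72] [0.5753 0.1186 0.1053]
[ 0.2   1.08 -2.55] [0.5754 0.1185 0.1053]
[ 0.57 -0.73 -2.46] [0.5754 0.1186 0.1053]
time: 9.62
tool_pos: [0.5752, 0.1185, 0.1031]
tcp_rot: [-0.172, -3.136, 0.0]
wrist_force: [0.6, -0.1, -2.8]
width: 0.246
grip_force: 78.7
```

```bash
python3 -m creep '[[0,0,0.025,0,0],[0,0,0.02,0,0],[0,0,0,0,0]]'
```

```text
time: 10.0
tool_pos: [0.5752, 0.1185, 0.1009]
tcp_rot: [-0.172, -3.137, 0.0]
wrist_force: [0.1, 0.8, -2.9]
width: 0.246
grip_force: 78.7
```

```bash
python3 -m creep '[[0,0,0.02,0,0],[0,0,0.02,0,0],[0,0,0,0,0]]'
```

```text
time: 10.38
tool_pos: [0.5752, 0.1185, 0.0989]
tcp_rot: [-0.172, -3.137, 0.0]
wrist_force: [0.3, 0.8, -2.1]
width: 0.249
grip_force: 78.7
```

```bash
python3 -m creep '[[0,0,0.02,0,0],[0,0,0.02,0,0],[0,0,0,0,0]]'
```

```text
time: 10.75
tool_pos: [0.5752, 0.1185, 0.0969]
tcp_rot: [-0.172, -3.137, 0.0]
wrist_force: [-0.4, 0.2, -2.2]
width: 0.249
grip_force: 78.7
```

```bash
python3 -m creep '[[0,0,0.02,0,0],[0,0,0.02,0,0],[0,0,0,0,0]]'
```

```text
time: 11.12
tool_pos: [0.5752, 0.1185, 0.0949]
tcp_rot: [-0.172, -3.137, 0.0]
wrist_force: [-0.5, -0.4, -3.7]
width: 0.243
grip_force: 78.7
```

```bash
python3 -m creep '[[0,0,0.02,0,0],[0,0,0.02,0,0],[0,0,0,0,0]]'
```

```text
time: 11.5
tool_pos: [0.5754, 0.1186, 0.0934]
tcp_rot: [0.172, 3.137, 0.0]
wrist_force: [-0.6, -1.2, 0.7]
width: 0.246
grip_force: 78.9
```

```bash
python3 -m creep '[[0,0,0.016,0,0],[0,0,0.014,0,0],[0,0,0,0,0]]';  python3 - <<'E'
from h import *
f=[]
for i in range(6):
    s=bot.read_state(); f.append(s["wrist_force"]); bot.read_camera("side")
print(np.mean(f,0),s["torque"]); delta((.5745,.1195))
E
```

```text
time: 11.88
tool_pos: [0.5755, 0.1186, 0.092]
tcp_rot: [0.172, 3.137, 0.0]
wrist_force: [-3.5, -0.7, 4.9]
width: 0.248
grip_force: 79.2
[-2.99700622 -0.59638491  4.68674549] [-0.09323035  0.50438287 -0.01718236]
tcp [0.5755 0.1186 0.0919] xang 173.71 tilt [ 3.e-04  0.e+00 -1.e+00] move [ 0.021  0.016 -0.   ]
```

```bash
python3 -m creep '[[0,-0.05,0,0,0],[0,-0.1,0.003,0,0],[0,-0.1,0,0,0],[0,-0.1,0,0,0],[0,-0.1,0,0,0],[0,-0.1,0,0,0]]';  python3 - <<'E'
from h import *
delta((.5658,.040))
E
```

```text
time: 12.92
tool_pos: [0.5729, 0.0911, 0.0918]
tcp_rot: [0.173, 3.136, 0.001]
wrist_force: [0.7, 5.5, 5.5]
width: 0.248
grip_force: 79.7
tcp [0.5729 0.0911 0.0918] xang 173.69 tilt [ 1.3e-03  6.0e-04 -1.0e+00] move [ 2.900e-02 -1.031e+00 -1.000e-03]
```

```bash
python3 -m creep '[[0,-0.1,0,0,0],[0,-0.1,0,0,0],[0,-0.1,0,0,0],[0,-0.1,0,0,0],[0,-0.1,0,0,0],[0,-0.1,0,0,0]]'
```

```text
time: 13.68
tool_pos: [0.5695, 0.0613, 0.0918]
tcp_rot: [0.173, 3.136, 0.001]
wrist_force: [0.3, 5.8, 5.5]
width: 0.252
grip_force: 79.7
```

```bash
python3 -m creep '[[0,-0.1,0,0,0],[0,-0.1,0,0,0],[0,-0.1,0,0,0],[0,-0.1,0,0,0],[0,-0.1,0,0,0],[0,-0.1,0,0,0]]'
python3 - <<'E'
from h import *
delta((.5658-.11*.109,.040-.11*.994))
p=cam("wrist"); cv2.imwrite("pics/w3.png",p["pixels"][:,:,::-1])
E
```

```text
time: 14.42
tool_pos: [0.566, 0.0316, 0.0917]
tcp_rot: [0.173, 3.136, 0.001]
wrist_force: [-0.2, 5.2, 5.3]
width: 0.25
grip_force: 79.8
tcp [0.566  0.0316 0.0917] xang 173.68 tilt [ 8.e-04  8.e-04 -1.e+00] move [ 2.100e-02 -2.033e+00 -2.000e-03]
```

View pics/w3.png

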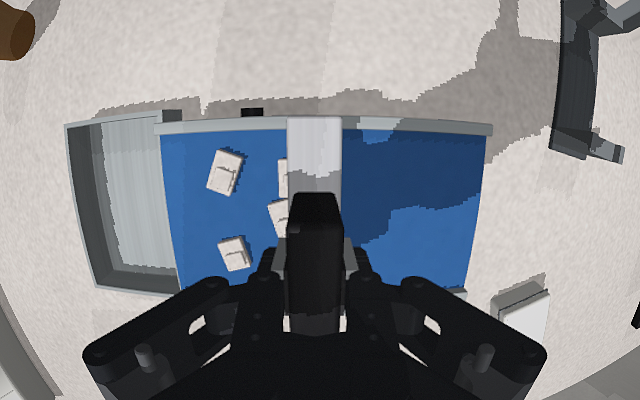

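```bash
python3 -m creep '[[0,-0.1,0,0,0],[0,-0.1,0,0,0],[0,-0.1,0,0,0],[0,-0.1,0,0,0],[0,-0.1,0,0,0],[0,-0.1,0,0,0],[0,-0.1,0,0,0],[0,-0.1,0,0,0]]'
```

```text
time: 15.48
tool_pos: [0.5615, -0.0081, 0.0917]
tcp_rot: [0.173, 3.136, 0.001]
wrist_force: [0.9, 6.0, 6.0]
width: 0.248
grip_force: 79.8
```

```bash
python3 -m creep '[[0,-0.1,0,0,0],[0,-0.1,0,0,0],[0,-0.1,0,0,0],[0,-0.1,0,0,0],[0,-0.1,0,0,0],[0,-0.1,0,0,0]]'
python3 - <<'E'
from h import *
delta((.5658-.11*.109,.040-.11*.994))
E
```

```text
time: 16.23
tool_pos: [0.558, -0.0379, 0.0916]
tcp_rot: [0.173, 3.137, 0.001]
wrist_force: [0.3, 5.6, 5.9]
width: 0.249
grip_force: 79.8
tcp [ 0.558  -0.0379  0.0916] xang 173.68 tilt [ 1.e-04  9.e-04 -1.e+00] move [ 0.015 -0.634 -0.001]
```

```bash
python3 -m creep '[[0,-0.1,0,0,0],[0,-0.1,0,0,0],[0,-0.1,0,0,0],[0,-0.1,0,0,0],[0,-0.1,0,0,0],[0,-0.1,0,0,0],[0,-0.1,0,0,0],[0,-0.1,0,0,0],[0,-0.1,0,0,0],[0,-0.1,0,0,0],[0,-0.1,0,0,0],[0,-0.1,0,0,0],[0,0,0,0,0],[0,0,0,0,0]]'
python3 - <<'E'
from h import *
delta((.5658-.11*.109,.040-.11*.994))
for n in("wrist","top"):
    p=cam(n); cv2.imwrite(f"pics/{n}4.png",p["pixels"][:,:,::-1])
E
```

```text
time: 17.98
tool_pos: [0.5515, -0.0976, 0.0914]
tcp_rot: [0.173, 3.137, 0.0]
wrist_force: [-0.2, -0.1, -2.5]
width: 0.251
grip_force: 79.0
tcp [ 0.5515 -0.0976  0.0914] xang 173.7 tilt [ 1.e-04  1.e-04 -1.e+00] move [0.017 0.567 0.   ]
```

View pics/wrist4.png

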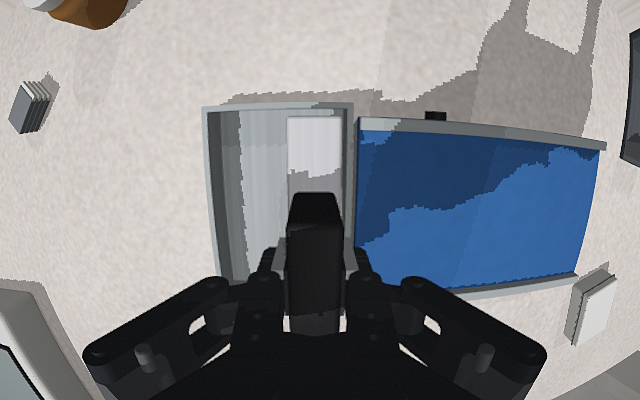

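```bash
python3 -m creep '[[0,0,-0.3,0,0],[0,0,-0.5,0,0],[0,0,-0.5,0,0],[0,0,-0.3,0,0],[0.1,0.4,0,0,0],[0.3,0.8,0,0,0],[0.3,0.9,0,0,0],[0.3,0.9,0,0,0],[0.3,0.9,0,0,0],[0.3,0.9,0,0,0],[0.3,0.9,0,0,0],[0.3,0.9,0,0,0],[0.24,0.7,0,0,0],[0.1,0.4,0,0,0],[0,0,0,0.5,0],[0,0,0,0.6,0],[0,0,0,0.5,0],[0,0,0,0,0],[0,0,0,0,0]]'
python3 - <<'E'
from h import *
delta((.4676,.3016))
p=cam("top"); a=p["pixels"][120:240,250:400,::-1]; cv2.imwrite("pics/t5.png",cv2.resize(a,None,fx=4,fy=4,interpolation=cv2.INTER_CUBIC))
p=cam("wrist"); cv2.imwrite("pics/w5.png",p["pixels"][:,:,::-1])
E
```

```text
time: 20.45
tool_pos: [0.4672, 0.2987, 0.171]
tcp_rot: [-0.422, -3.113, 0.001]
wrist_force: [-0.1, -0.7, -2.2]
width: 0.251
grip_force: 79.2
tcp [0.4672 0.2987 0.171 ] xang 164.57 tilt [-6.e-04 -5.e-04 -1.e+00] move [ 0.008  0.058 -0.   ]
```

View pics/t5.png

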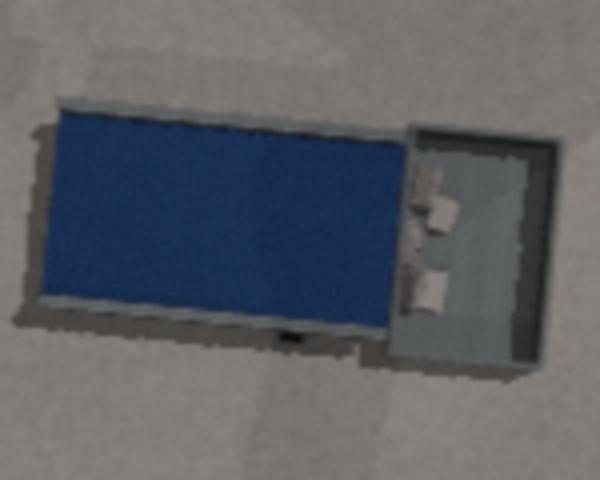

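View pics/w5.png

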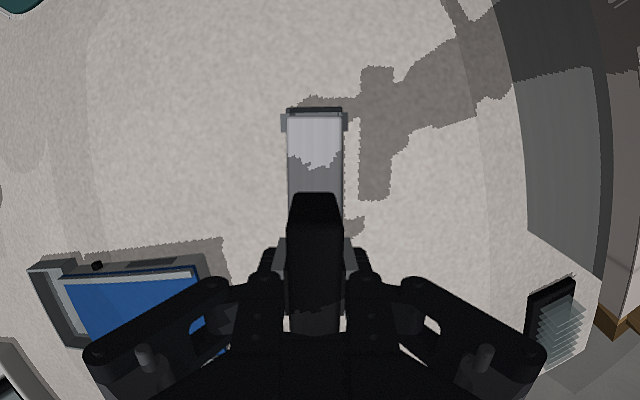

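```bash
python3 -m creep '[[0.01,0.058,0.2,0,0],[0,0,0.5,0,0],[0,0,0.5,0,0],[0,0,0.4,0,0],[0,0,0.12,0,0],[0,0,0.04,0,0],[0,0,0,0,0],[0,0,0,0,0]]'
python3 - <<'E'
from h import *
delta((.4676,.3016))
E
```

```text
time: 21.55
tool_pos: [0.4684, 0.3023, 0.0844]
tcp_rot: [0.422, 3.112, 0.002]
wrist_force: [-0.3, -0.1, -2.0]
width: 0.247
grip_force: 79.2
tcp [0.4684 0.3023 0.0844] xang 164.54 tilt [ 1.6e-03  9.0e-04 -1.0e+00] move [ 0.012 -0.018 -0.   ]
```

```bash
python3 -m creep '[[0.01,-0.01,0.03,0,0],[0,0,0.03,0,0],[0,0,0.02,0,0],[0,0,0,0,0]]'
```

```text
time: 22.05
tool_pos: [0.4671, 0.3015, 0.0797]
tcp_rot: [-0.422, -3.113, 0.0]
wrist_force: [-2.3, -0.4, 0.7]
width: 0.248
grip_force: 79.6
```

```bash
python3 -m creep '[[0,0,0,0,0.3],[0,0,0,0,0.6],[0,0,0,0,1],[0,0,0,0,1],[0,0,0,0,1],[0,0,0,0,1],[0,0,-0.2,0,1],[0,0,-0.5,0,1],[0,0,-0.7,0,1],[0,0,-0.8,0,1],[0,0,-0.8,0,1],[0,0,0,0,1]]'
python3 - <<'E'
from h import *
p=cam("wrist"); r=bot.regions_of("scraper",p)[0]["mask"]; print("mask@.068",rect(p,r,.068)); g=p["pixels"].max(2); print(rect(p,big(r&(g<50)),.118))
delta((.56,-.05))
E
```

```text
time: 23.55
tool_pos: [0.4697, 0.3031, 0.235]
tcp_rot: [0.421, 3.106, 0.009]
wrist_force: [-0.2, 0.7, -0.2]
width: 0.997
grip_force: 0.0
mask@.068 (array([467.1, 302.7]), array([ 28.6, 133.3]), 74.3)
(array([464.2, 303.8]), array([21.5, 63.7]), 72.75)
tcp [0.4674 0.3017 0.2304] xang 164.54 tilt [ 1.5e-03  9.0e-04 -1.0e+00] move [-3.660e+00 -6.285e+00 -4.000e-03]
```

```bash
python3 -m creep '[[-0.3,-0.4,0,0,1],[-0.5,-0.8,0,0,1],[-0.5,-0.8,0,0,1],[-0.5,-0.8,0,0,1],[-0.5,-0.8,0,0,1],[-0.5,-0.8,0,0,1],[-0.5,-0.8,0,0,1],[-0.4,-0.8,0,0,1],[-0.2,-0.3,0,0,1],[0,0,0,0,1],[0,0,0,0,1]]'
python3 - <<'E'
from h import *
p=cam("wrist"); m=bot.look_for("tray",p)[0]["bbox"]; print(m)
for n in ["chip0"]: print([(np.round(d["bbox"]).tolist(),round(d["score"],2)) for d in bot.look_for(n,p)])
l,t,r,b=[int(v) for v in m]; a=p["pixels"][max(0,t-10):b+10,max(0,l-10):r+10,::-1]; k=min(780/a.shape[1],580/a.shape[0]); cv2.imwrite("pics/w6.png",cv2.resize(a,None,fx=k,fy=k,interpolation=cv2.INTER_CUBIC))
E
```

```text
time: 25.02
tool_pos: [0.5706, -0.0528, 0.2287]
tcp_rot: [-0.421, -3.112, -0.001]
wrist_force: [-0.9, 0.4, -0.2]
width: 0.999
grip_force: 0.0
[193.5, 98.5, 302.8, 238.2]
[([278.0, 154.0, 287.0, 177.0], 0.79), ([279.0, 182.0, 292.0, 206.0], 0.75), ([272.0, 129.0, 284.0, 150.0], 0.7), ([255.0, 132.0, 276.0, 156.0], 0.57), ([265.0, 176.0, 283.0, 194.0], 0.55)]
```

View pics/w6.png

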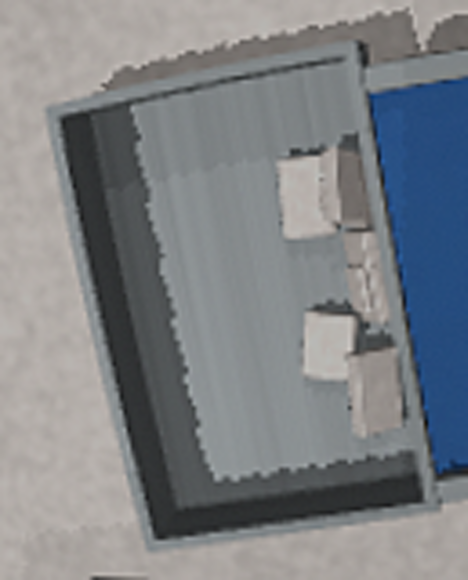

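All five chips lie inside the tray, against and near its wall; the scraper is seated and the gripper is clear.

```bash
python3 -c "
from workcell import bot
print(bot.finish_job())"
```

```text
the job is handed in; nothing more can be done
None
```

I wiped all five chips into the waste tray with the scraper pressing at about 7–8.5 N by the wrist-force readings, put the scraper back in its stand, released it and handed the job in at about 25 s; the hand-in returned no verdict.

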